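# Lock the bayonet lid on the mini chopper

## Robot

A 6-joint arm with a two-finger parallel gripper is mounted at the origin on a cart in front of the work surface, level with it; the furniture and walls round the work are solid. World frame = base frame: x ahead of the robot, y to its left, z up, the work surface at z = 0. Lengths are in m, angles in degrees, forces in N, time in s.
With the tool pointing down it reaches from about 0.275 to 0.85 m from the base axis. Payload 5.2 kg.
Tool frame: the origin (TCP) lies on the centre line of the jaws, within the pads' length; the fingertips stand 14 mm ahead of it and the grasp point (between the pads) lies 5 mm behind it; z points along the fingers, y is the line along which they close (so a half turn about z gives the same grasp; the last joint's range is limited). The gripper opens to 85 mm and grips with 20 to 120 N. Pads are 22 mm wide; open, the fingers measure 114 mm over their backs; the gripper's body (76 mm by 85 mm) begins 54 mm behind the grasp point. The pads swing forward as they close: fully open they stand 13 mm farther back than shut.
Start: joints at [-82.609, 14.817, 87.949, -0, 77.235, -11.62], TCP at [0.179, -0.52, 0.245] pointing down, gripper open.
Joint ranges: [-179.93, 179.93], [-52.35, 119.4], [10.71, 147.94], [-69.91, 249.91], [12.55, 155.21], [-178.61, 178.61]. Speed limits (degrees/s): [147.25, 147.25, 180, 180, 180, 180].

## Interface

Orientations are given as [roll, pitch, yaw] about the fixed x, y, z axes, in that order (R = Rz(yaw) Ry(pitch) Rx(roll)).
In Python, from bench import * gives the robot as it stands. The module is installed in compiled form; this text tells all that it offers. Calls block until the motion is done:
- move_to(position, orientation): joint-space move of the TCP to a pose.
- servo_line(position, rotation=None, vel=0.15): straight line of the TCP; rotation=None keeps the orientation; vel is the mean speed in m/s.
- set_joints(angles): joint-space move.
- gripper_to(opening, effort=None): finger opening in m; effort is the grip in N (None keeps the last); returns when the fingers have stopped.
- hold(seconds).
- inverse_kinematics(position, orientation): joint angles nearest the present ones, or None.
- get_state(): the state.
- grab_frame(name): name is "side" or "top" or "wrist"; returns a dict with "img" (480x640x3 uint8, blue, green, red), "fovy" (degrees; the focal length in pixels is half the picture's height over the tangent of half this angle, whatever the lens; pixels are square), "cx", "cy" (the principal point, pixels), "pose" (4x4, takes a point from camera to world coordinates); the wrist camera has in their place "mount" (4x4, takes a point from camera to tool coordinates, whose origin is the TCP and whose axes are the flange's). Camera axes: x right, y down, z forward; pixel columns grow to the right and rows downward; lengths in m; the calibration is good to about 2 mm. A picture is of the moment at which its call begins: read the wrist's pose just before it. There is no depth.
A pose or a line that the arm cannot do raises PlanningError and nothing moves.
- hand_in(): hands the job in; it is judged then, once.
The state is a dict: "clock": time; "joints": joint angles; "joint_velocities": joint speeds; "joint_torque": joint torques, N m; "eef_pos": TCP position; "eef_rot": TCP orientation; "contact_force": force on the tool from outside, world axes, zero at the start; "ft_torque": the same for the moment, N m; "opening": finger opening in m; "gripper_force": force on a finger pad.
Only numpy, scipy, OpenCV 4.12 (cv2) and the standard library are available. Lean on these libraries where they do the work, as an engineer would, in place of code of your own. Each camera call takes 0.05 s, during which the arm holds its last target. There are 200 camera calls.

## Task

Close the mini chopper: take its lid from the sloping wire rest, set it level on the chopper with its two lugs in the two slots of the mouth, press it down against the spring and turn it clockwise (seen from above) until it stops, so that it stays locked when you let go. Leave the jars and the bowl round about where they stand.

Things in the scene. Friction and masses are not known exactly. Their poses are not given: they have to be found in the camera images.
- lid_grip (a point): centre of the handle of the loose lid (grey plastic, 0.13 to 0.24 kg), on the lid's axis. The handle is a bar 66 mm long (lid x), 18 thick (lid y), 36 tall (lid z) on a disc 120 across, 6 thick, whose top is 18 mm below this point. Under the disc a skirt 90 across reaches to 39 mm below this point. It starts tilted 26 degrees on its rest, bar pointing up the slope, and lifts off along lid +z
- lid_lug (a point): outer end of one of the two lugs, 53 mm from the lid's axis on lid +x and 36 mm below the handle's centre; the other is opposite, on lid -x, so both lie in line with the handle bar. Each is 16 mm wide and 6 mm thick, at the lower end of the skirt. A half turn about lid z gives the same lid
- chopper_mouth (a point): centre of the mouth of the fixed white mini chopper (134 mm across at the base, 121 at the mouth), level with the top of its rim, 100 mm above the worktop; z up. The rim is an inward flange 5 mm thick, 95 mm inside, cut by two slots; below it the bore is 111 mm. Dropped in, the lid first rests on the sprung plate, lugs still inside the slots, handle centre 32 mm above this point
- chopper_slot (a point): middle of one of the two slots in the flange, 24 mm wide, open from above, 51.5 mm from the mouth's centre, level with it; the other is opposite. The slots lie 75 degrees counter-clockwise (from above) of the chopper's +x and -x. Only here can the lugs go down: press the resting lid 4 mm or more farther (at most 8, then disc meets rim) and it can be turned clockwise under the flange
- chopper_rib (a point): upright rib outside the wall, 62.5 mm from the axis on the chopper's +x, 24 mm below the mouth; a second one is opposite. They mark the locked place: after turning clockwise 75 degrees from the slots the lugs meet a hard stop in line with the ribs. Let go there, the spring holds the lugs up under the flange, handle centre 28 mm above the mouth. Turning counter-clockwise is blocked
- safety_plate (a joint): travel of the sprung plate inside the mouth, m: 0 up and untouched, about 0.004 with the lid locked, 0.008 with the lid pressed down as far as it goes; it pushes up with 3 N at 0, 6 N at 0.004 and 9 N at 0.008
- lid_rest: fixed steel wire rest left of the chopper, two 8 mm rods 64 mm apart sloping at 26 degrees up towards its own +x, with two upturned ends at the low side that hold the lid's edge from sliding; 120 mm long, 72 wide, 101 tall. A wall cabinet hangs over it, lower front edge 0.44 m up at x = 0.54: come in tilted with the lid. Origin on the worktop under the middle of the lid's skirt
- spice_jar_front: small spice jar with a screw top, 44 mm across, 100 mm tall, standing near the front edge, between chopper and rest; bystander, leave it alone; origin at the centre of its underside
- spice_jar_back: small spice jar with a dark screw top, 41 mm across, 104 mm tall, standing behind the work; bystander; origin at the centre of its underside
- storage_jar: larger glass storage jar with a dark top, 84 mm across, 140 mm tall, standing far left under the wall cabinet; bystander; origin at the centre of its underside
- prep_bowl: light plastic bowl, 125 mm across, 44 mm tall, at the front left; bystander; origin at the centre of its underside

How it is judged (in metres and radians):
On the way, in this order (a step that is already met when the one before it is completed fails the run):
1. the lid is off its rest and level (distance of lid_grip from where it was at the start of the episode above 0.05 m and angle between lid_grip's own z axis and vertical below 0.15 rad), for 0.1 s.
2. the lid lies in the mouth, centred and level, with its lugs down in the two slots and not yet turned (horizontal distance between lid_grip and chopper_mouth below 0.005 m and angle between lid_grip's own z axis and vertical below 0.12 rad and z of lid_grip in the frame of chopper_mouth below 0.035 m and angle between the x axis of lid_grip and the x axis of chopper_mouth, either way round above 1.05 rad), for 0.05 s.
At the end, for the whole second after the job is handed in: The lid sits locked on the chopper: centred within 5 mm, level within 4 degrees, its lugs held under the flange (handle centre 22 to 30.5 mm above the mouth, sprung plate held down more than 2.5 mm), turned to within 12 degrees of the end stop (horizontal distance between lid_grip and chopper_mouth below 0.005 m and angle between lid_grip's own z axis and vertical below 0.07 rad and z of lid_grip in the frame of chopper_mouth between 0.022 and 0.0305 m and angle between the x axis of lid_grip and the x axis of chopper_mouth, either way round below 0.21 rad and value of joint safety_plate above 0.0025 m); the robot touches nothing.
It fails at once if a jar or the bowl beside the work is shifted more than 30 mm or tipped over (distance of any of spice_jar_front, spice_jar_back, storage_jar, prep_bowl from where it was at the start of the episode above 0.03 m or angle between any of spice_jar_front, spice_jar_back, storage_jar, prep_bowl's own z axis and vertical above 0.5 rad).
It also fails if it takes over 48 s, if anything falls off the work surface, if the arm or the gripper's body presses on something with over 40 N, if the wrist force passes 120 N, or if a joint passes its speed limit or range.

## Working session

There is one attempt and no reset: what is moved stays moved. The work goes in short steps, each a Python script; the robot and the scene stay as the last script left them, time stands still between calls to the robot, and variables do not carry over. Pictures are saved under pics/ and viewed, at most 10 in all, crops included, and the job is handed in when it is done.

```bash
mkdir -p pics && python3 - <<'E'
from bench import *
import cv2,numpy as np,pickle
d={}
for n in("side","top","wrist"):
    f=grab_frame(n);d[n]=f;cv2.imwrite(f"pics/{n}0.png",f["img"])
    print(n,f["fovy"],f["cx"],f["cy"],np.round(f.get("pose",f.get("mount")),3).tolist())
pickle.dump(d,open("f0.pkl","wb"))
print(get_state())
E
```

```text
side 52.3519375828735 318.99767388395395 238.37923143653154 [[-0.998, -0.036, 0.052, 0.443], [-0.063, 0.534, -0.843, 0.978], [0.003, -0.845, -0.536, 0.573], [0.0, 0.0, 0.0, 1.0]]
top 48.39968391817957 331.49613802298904 238.14323223790544 [[-0.054, -0.972, 0.231, 0.325], [-0.998, 0.051, -0.02, 0.257], [0.007, -0.231, -0.973, 0.927], [0.0, 0.0, 0.0, 1.0]]
wrist 70.48276247135314 315.7755957249006 243.13774481265588 [[-0.001, -0.95, -0.311, 0.08], [1.0, -0.0, -0.001, 0.001], [0.001, -0.311, 0.95, -0.128], [0.0, 0.0, 0.0, 1.0]]
{'clock': 0.15, 'joints': array([-8.26073711e+01,  1.48516291e+01,  8.79963872e+01,  7.45497069e-04,
        7.72364881e+01, -1.16200113e+01]), 'joint_velocities': array([ 0.03568381, -0.02078586, -0.27279381, -0.03455593,  0.04562435,
       -0.05859766]), 'joint_torque': array([ 1.89816841e-03, -4.46384418e+01, -2.90820175e+01, -2.65651242e-04,
        8.09389923e-03, -3.48888214e-06]), 'eef_pos': array([ 0.17914842, -0.51959278,  0.24464925]), 'eef_rot': array([-1.79917374e+02, -1.77327996e-02,  1.90124622e+01]), 'contact_force': array([-0.61054238, -0.15960182, -1.02067607]), 'ft_torque': array([-0.066314  , -0.01013428, -0.02749456]), 'gripper_force': 0.0, 'opening': 0.08487629942216433}
```

View pics/side0.png

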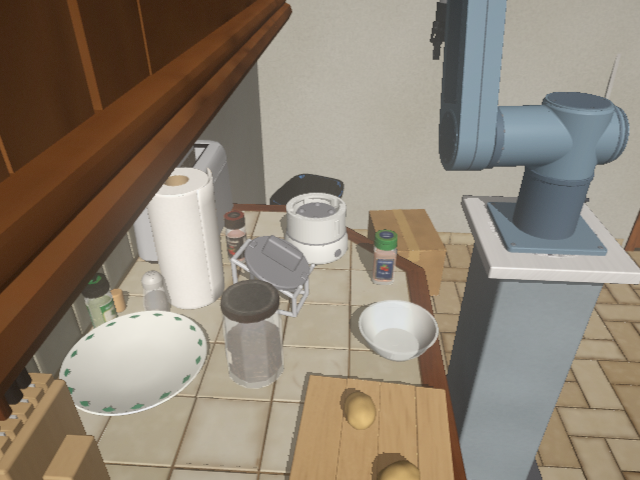

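View pics/top0.png

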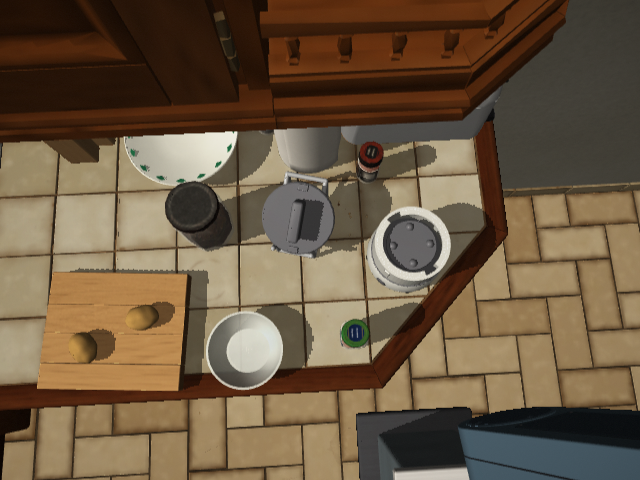

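Side view: the lid is on its rest at about (278,262) and the chopper at (317,215). Top view: lid (298,218), chopper mouth (414,244) with slots near (396,217) and (432,268). I'll enlarge both.

```bash
python3 - <<'E'
import cv2,pickle
d=pickle.load(open("f0.pkl","rb"))
a=d["top"]["img"][165:300,255:455];cv2.imwrite("pics/topc.png",cv2.resize(a,None,fx=4,fy=4,interpolation=cv2.INTER_CUBIC))
a=d["side"]["img"][185:320,215:375];cv2.imwrite("pics/sidec.png",cv2.resize(a,None,fx=4,fy=4,interpolation=cv2.INTER_CUBIC))
E
```

```text
(no output)
```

View pics/topc.png

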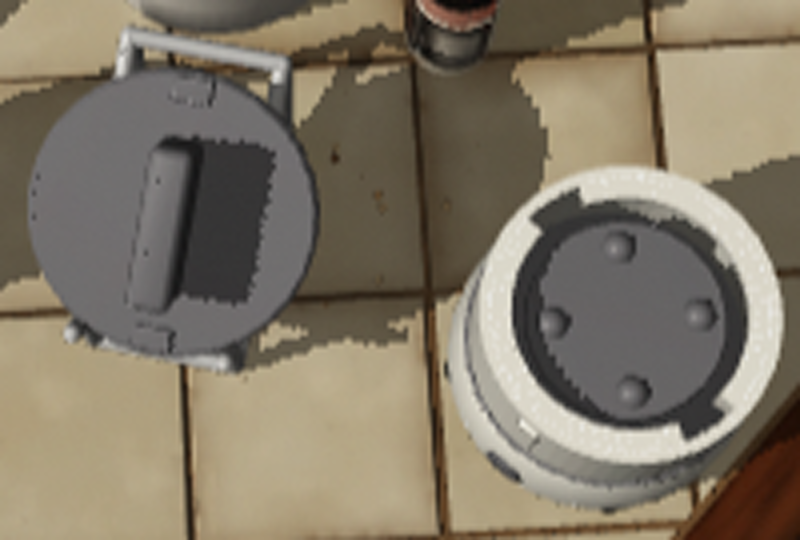

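View pics/sidec.png

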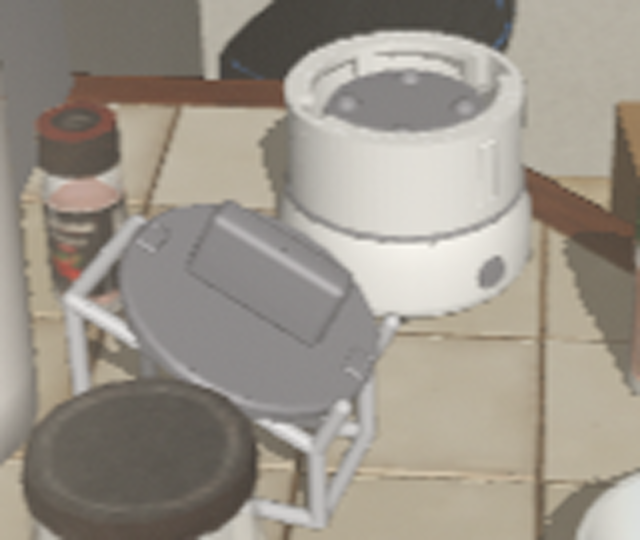

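The crops show the lid's disc with two edge marks (top crop (192,90) and (153,338); side crop (155,237) and (357,360)). The mouth's slots are at top crop (556,210) and (706,420), and the rib is at top (528,430), side (488,165). Next I'll fit both poses to the two views.

```bash
cat > h.py <<'E'
import numpy as np,pickle,cv2
from scipy.spatial.transform import Rotation as Ro
from scipy.optimize import least_squares
def proj(f,P,T=None):
    T=f["pose"] if T is None else T
    c=(np.atleast_2d(P)-T[:3,3])@T[:3,:3]
    F=240/np.tan(np.radians(f["fovy"]/2))
    return np.c_[f["cx"]+F*c[:,0]/c[:,2],f["cy"]+F*c[:,1]/c[:,2]]
t=np.linspace(0,2*np.pi,721)
circ=lambda r,z=0:np.c_[r*np.cos(t),r*np.sin(t),0*t+z]
def ext(u): return np.r_[u[:,0].min(),u[:,0].max(),u[:,1].min(),u[:,1].max()]
def RL(yaw,tilt): return (Ro.from_euler("z",yaw,degrees=True)*Ro.from_euler("y",-tilt,degrees=True)).as_matrix()
E
python3 - <<'E'
from h import *
d=pickle.load(open("f0.pkl","rb"));T,S=d["top"],d["side"]
tp=lambda *a:np.array(a,float).reshape(-1,2)/4+[255-.375,165-.375]
sp=lambda *a:np.array(a,float).reshape(-1,2)/4+[215-.375,185-.375]
def e(fn,l,r,tt,b): q=fn(l,tt,r,b);return np.r_[q[0,0],q[1,0],q[0,1],q[1,1]]
lt=e(tp,28,320,67,353);ls=e(sp,120,378,204,410)
mt=tp(192,90,153,338);ms=sp(155,237,357,360)
def lid(p,full=False):
    R=RL(p[3],p[4]);C=lambda q:p[:3]+q@R.T   # origin lid_grip
    m=np.array([[p[5],0,-.018],[-p[5],0,-.018]])
    a=ext(proj(T,C(circ(.06,-.018))))-lt;b=ext(proj(S,C(circ(.06,-.018))))-ls
    c=proj(T,C(m))-mt;g=proj(S,C(m))-ms
    return np.r_[a,b,c.ravel(),g.ravel()]
r=least_squares(lid,[.53,.28,.13,0,26,.05],loss="soft_l1");print("lid",r.x.round(4));print(r.fun if 0 else lid(r.x).round(1))
ct=e(tp,476,783,165,466);cs=e(sp,284,527,30,142)
st=tp(556,210,706,420)
def ch(p):
    R=RL(p[3],0);C=lambda q:p[:3]+q@R.T
    sl=.0515*np.array([[np.cos(np.radians(75)),np.sin(np.radians(75)),0]]);sl=np.r_[sl,-sl]
    u=proj(T,C(sl))
    rib=np.array([[.0625,0,-.024],[-.0625,0,-.024]])
    return u,proj(T,C(rib)),proj(S,C(rib)),np.r_[ext(proj(T,C(circ(.0605))))-ct,ext(proj(S,C(circ(.0605))))-cs]
r=least_squares(lambda p:ch(np.r_[p,0])[3],[.5,.1,.1],loss="soft_l1");print("ch",r.x.round(4),r.fun.round(1) if 0 else ch(np.r_[r.x,0])[3].round(1))
def g(y):
    u,rt,rs,_=ch(np.r_[r.x,y]); return u,rt,rs
def cost(y):
    u=g(y)[0]; return min(np.abs(u-st).sum(),np.abs(u[::-1]-st).sum())
ys=np.arange(0,180,.5);y=ys[np.argmin([cost(k) for k in ys])]
print("yaw",y,cost(y)); u,rt,rs=g(y)
print((u-[254.6,164.6])*4,st*4-[1018.5,658.5],"\nrib top",(rt-[254.6,164.6])*4,"side",(rs-[214.6,184.6])*4)
E
```

```text
lid [  0.5496   0.2948   0.108  -13.5283  26.1007   0.0517]
[-0.3  0.2  0.7  2.1 -0.8 -0.3 -1.2 -0.3  0.1  0.7  0.2  0.4 -2.   0.2
 -1.1  0.3]
ch [0.5044 0.1135 0.103 ] [ 0.2 -0.2  1.2  0.4 -0.7 -1.3 -0.7  0.1]
yaw 135.5 1.5461995824023234
[[706.07326928 423.20225464]
 [554.72162943 211.77744239]] [[556. 210.]
 [706. 420.]] 
rib top [[521.70381039 443.12550978]
 [716.72258854 218.38916974]] side [[486.25039971 170.64828157]
 [323.65728392  79.6858816 ]]
```

```bash
cat >> h.py <<'E'
LID=np.array([.5496,.2948,.108]);LY=-13.5;CH=np.array([.5044,.1135,.103]);CY=-44.5
def tool(yaw,tilt,flip=0):
    R=RL(yaw,tilt)@np.diag([-1,1,-1] if flip else [1,-1,-1])
    return Ro.from_matrix(R).as_euler("xyz",degrees=True)
E
python3 - <<'E'
from h import *
from bench import *
n=RL(LY,26)[:,2]
for fl in(0,1):
    for nm,p,o in[("look",CH+[-.06,-.02,.2],tool(0,0,fl)),("pre",LID+.1*n,tool(LY,26,fl)),("grasp",LID,tool(LY,26,fl)),("up",LID+.09*n,tool(LY,26,fl)),("slot",CH+[0,0,.08],tool(30.5,0,fl)),("slotd",CH+[0,0,.03],tool(30.5,0,fl)),("lock",CH+[0,0,.025],tool(CY,0,fl))]:
        q=inverse_kinematics(p,o);print(fl,nm,None if q is None else np.round(q,0))
E
```

```text
0 look [-2.  3. 94. -0. 83. 88.]
0 pre [ 30.  14. 102. -24.  48. 148.]
0 grasp [ 27.  22. 104. -29.  37. 151.]
0 up [ 30.  14. 102. -25.  47. 148.]
0 slot [ 0. 14. 98. -0. 68. 60.]
0 slotd [  0.  18. 101.  -0.  61.  60.]
0 lock [  0.  18. 102.  -0.  60. 135.]
1 look [ -2.   3.  94.   0.  83. -92.]
1 pre [ 30.  14. 102. -24.  48. -32.]
1 grasp [ 27.  22. 104. -29.  37. -29.]
1 up [ 30.  14. 102. -25.  47. -32.]
1 slot [   0.   14.   98.   -0.   68. -120.]
1 slotd [   0.   18.  101.   -0.   61. -120.]
1 lock [  0.  18. 102.   0.  60. -45.]
```

```bash
cat >> h.py <<'E'
def wrist(fn):
    from bench import get_state,grab_frame
    s=get_state();f=grab_frame("wrist")
    T=np.eye(4);T[:3,:3]=Ro.from_euler("xyz",s["eef_rot"],degrees=True).as_matrix();T[:3,3]=s["eef_pos"]
    f["pose"]=T@f["mount"];pickle.dump(f,open(fn+".pkl","wb"));cv2.imwrite(f"pics/{fn}.png",f["img"]);return f
E
python3 - <<'E'
from h import *
from bench import *
n=RL(LY,26)[:,2]
move_to(CH+[-.03,0,.2],tool(0,0,1)); hold(.3); f=wrist("wch")
move_to(LID+.1*n,tool(LY,26,1)); hold(.3); g=wrist("wlid")
print(get_state()["clock"],get_state()["contact_force"])
a=[cv2.resize(x["img"][40:440,80:560],(480,400)) for x in (f,g)]
# predicted overlays kept as numbers
R=RL(CY,0);s=np.radians(75)
print("slots",proj(f,CH+(np.array([[.0515*np.cos(s),.0515*np.sin(s),0],[-.0515*np.cos(s),-.0515*np.sin(s),0],[0,0,0]]))@R.T).round(1).tolist(),"rim",ext(proj(f,CH+circ(.0605))).round(1))
Rl=RL(LY,26)
print("bar top ends",proj(g,LID+np.array([[.033,0,.018],[-.033,0,.018],[.0517,0,-.018],[-.0517,0,-.018]])@Rl.T).round(1).tolist(),"disc",ext(proj(g,LID+circ(.06,-.018)@Rl.T)).round(1))
E
```

```text
4.2833 [-0.7665091   0.12105247 -0.64501428]
slots [[341.0, 284.4], [289.5, 201.8], [316.3, 244.7]] rim [256.9 375.8 185.2 298.2]
bar top ends [[317.4, 301.4], [317.2, 207.6], [317.2, 301.0], [316.9, 171.1]] disc [238.  396.1 159.1 310.1]
```

View pics/wch.png

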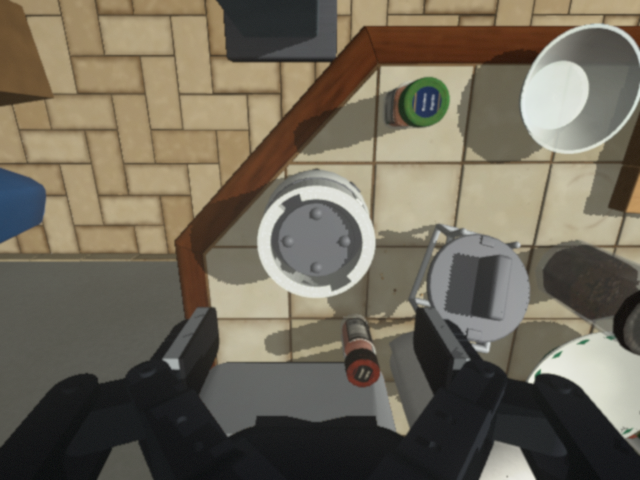

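View pics/wlid.png

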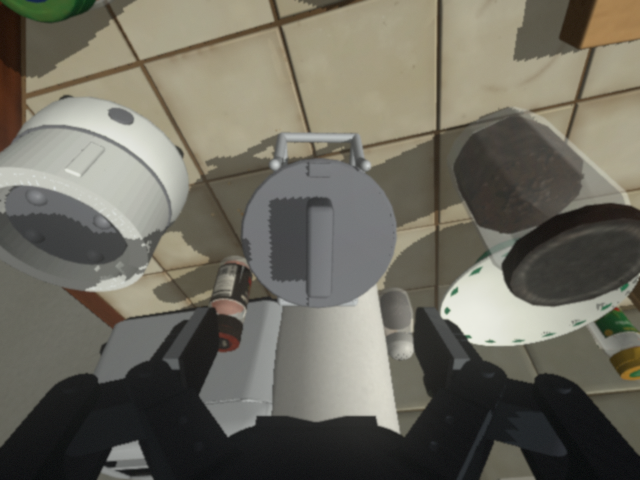

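Chopper view: rim spans columns 257–376 and rows 184–298, within 1 px of the prediction. Lid view: disc about columns 243–396, rows 158–308, and the bar is at columns 308–332. I'll enlarge both to refine.

```bash
python3 - <<'E'
import cv2,numpy as np
a=cv2.imread("pics/wch.png")[175:305,250:382];b=cv2.imread("pics/wlid.png")[150:315,235:400]
r=lambda x:cv2.resize(x,None,fx=3,fy=3,interpolation=cv2.INTER_CUBIC)
a,b=r(a),r(b);o=np.zeros((max(a.shape[0],b.shape[0]),400+495-100,3),np.uint8)
a=a[:, :396]
o=np.zeros((495,396+400,3),np.uint8);o[:390,:396]=a;o[:,396:]=b[:,:400]
cv2.imwrite("pics/z.png",o)
E
```

```text
(no output)
```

View pics/z.png

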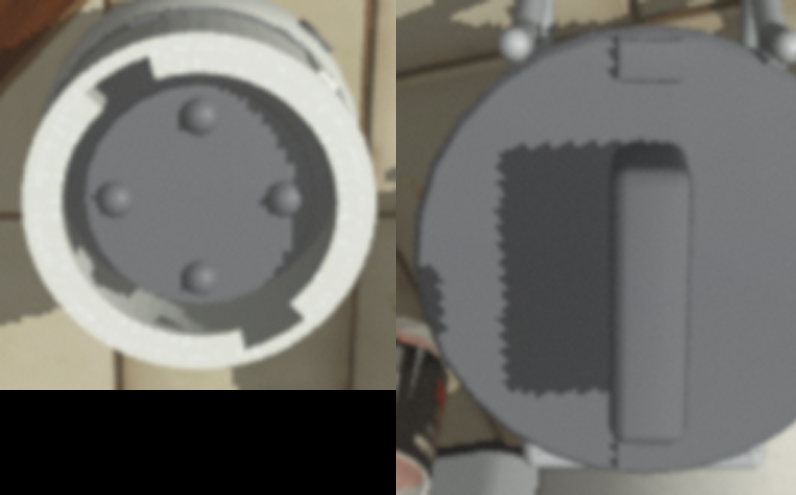

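```bash
python3 - <<'E'
from h import *
d=pickle.load(open("f0.pkl","rb"));T,S=d["top"],d["side"];W=pickle.load(open("wlid.pkl","rb"))
g=W["img"].astype(int)[235,380:420].sum(1);print(g.tolist())
tp=lambda *a:np.array(a,float).reshape(-1,2)/4+[255-.375,165-.375]
sp=lambda *a:np.array(a,float).reshape(-1,2)/4+[215-.375,185-.375]
def e(fn,l,r,tt,b): q=fn(l,tt,r,b);return np.r_[q[0,0],q[1,0],q[0,1],q[1,1]]
lt=e(tp,28,320,67,353);ls=e(sp,120,378,204,410);lw=np.r_[242.3,396,159,306.7]
mt=tp(192,90,153,338);ms=sp(155,237,357,360)
bw=np.array([[320.3,296.5],[320.,205.5]])
def lid(p):
    R=RL(p[3],p[4]);C=lambda q:p[:3]+q@R.T
    m=np.array([[p[5],0,-.018],[-p[5],0,-.018]])
    D=C(circ(.06,-.018))
    b=proj(W,C(np.array([[.032,0,.018],[-.032,0,.018]])))-bw
    return np.r_[ext(proj(T,D))-lt,ext(proj(S,D))-ls,(proj(T,C(m))-mt).ravel(),(proj(S,C(m))-ms).ravel(),ext(proj(W,D))-lw,b.ravel()]
for fx in (0,1):
    f=(lambda p:lid(np.r_[p[:4],26,p[4]])) if fx else lid
    r=least_squares(f,[.55,.295,.105,-13,.05] if fx else [.55,.295,.105,-13,26,.05],loss="soft_l1");print(r.x.round(4));print(f(r.x).round(1))
E
```

```text
[363, 362, 362, 359, 358, 360, 363, 360, 364, 361, 358, 361, 361, 363, 369, 380, 405, 424, 438, 444, 447, 448, 450, 453, 455, 455, 461, 458, 459, 461, 458, 462, 461, 459, 461, 459, 457, 455, 460, 457]
[  0.5502   0.2959   0.1051 -14.0047  26.9595   0.0521]
[-0.7 -0.5  0.9  1.9 -1.1 -0.9  0.   1.6 -0.2  0.7 -0.5  0.4 -2.4  1.3
 -1.6  2.4 -2.1  0.7 -1.3  1.6 -1.5  0.4 -0.5  0.5]
[  0.5502   0.2958   0.1051 -14.028    0.0519]
[-0.7 -0.5  1.   2.2 -1.2 -0.6  0.3  1.4 -0.2  0.9 -0.6  0.6 -2.4  1.7
 -1.4  2.1 -2.2  0.7 -1.5  0.8 -1.6  0.6 -0.5  1.3]
```

```bash
sed -i 's/^LID=.*LY=-13.5;/LID=np.array([.5502,.2960,.1045]);LY=-13.9;/' h.py && python3 - <<'E'
from h import *
from bench import *
n=RL(LY,26)[:,2]; o=tool(LY,26,1)
gripper_to(.045,60)
servo_line(LID+.05*n,o,.1); s0=get_state()["contact_force"]
servo_line(LID+.002*n,o,.06); s=get_state()
print(s["contact_force"]-s0,s["eef_pos"]-LID)
gripper_to(.0,60); s=get_state(); print(s["opening"],s["gripper_force"],s["contact_force"]-s0)
servo_line(LID+.03*n,o,.06);servo_line(LID+.10*n,o,.12); hold(.2)
s=get_state(); print(s["clock"],s["opening"],s["contact_force"]-s0,s["ft_torque"])
wrist("wheld")
E
```

```text
[ 0.74540296 -0.1236963  -0.96219994] [-0.00070025  0.00029935  0.00200381]
0.017331815129733443 58.54407012462616 [-0.5047628  -0.68904459  3.975598  ]
8.2917 0.017225797149464483 [ 0.43570032 -0.45090933 -2.07777881] [0.10971246 0.31453684 0.02107529]
```

View pics/wheld.png

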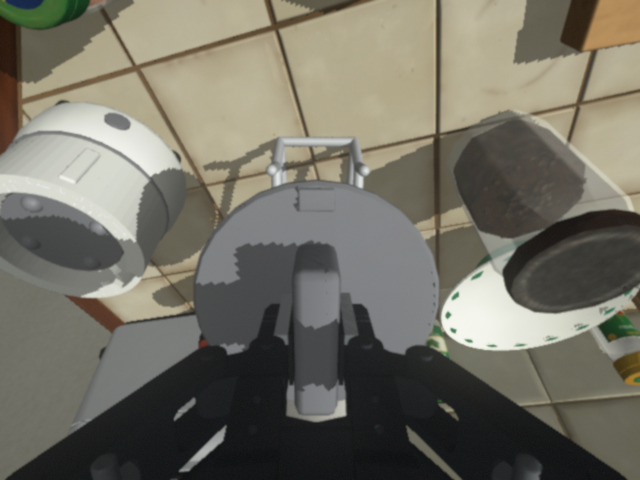

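The lid is held, with disc columns 194–439, top edge at row 181 and mark at (317,199). I'll compute its offset in the hand.

```bash
python3 - <<'E'
from h import *
W=pickle.load(open("wheld.pkl","rb"));M=W["mount"]
g=W["img"].astype(int).sum(2)
print(g[265,185:205].tolist(),g[265,430:450].tolist(),g[172:192,316].tolist())
def f(p,tilt):
    R=np.diag([-1,1,-1])@Ro.from_euler("zy",[p[3],tilt],degrees=True).as_matrix()
    C=lambda q:p[:3]+q@R.T
    e=ext(proj(W,C(circ(.06,-.018)),M))
    m=proj(W,C(np.array([[-.052,0,-.018]])),M)[0]
    return np.r_[e[:3],m]
ob=np.r_[194.5,439,181,317,199]
print(f([0,0,.002,0],0).round(1))
for tl in(-4,-2,0,2,4):
    r=least_squares(lambda p:f(p,tl)-ob,[0,0,.002,0],x_scale=[.01,.01,.01,5]);print(tl,r.x.round(4),r.fun.round(1))
E
```

```text
[452, 446, 449, 444, 441, 438, 435, 434, 430, 427, 416, 366, 287, 243, 263, 327, 373, 384, 387, 389] [403, 408, 411, 414, 397, 323, 235, 192, 195, 228, 252, 263, 269, 268, 271, 272, 278, 281, 284, 283] [284, 298, 318, 340, 369, 390, 391, 344, 301, 328, 347, 352, 353, 366, 375, 355, 311, 330, 376, 399]
[192.6 440.2 179.5 316.3 197.9]
-4 [-0.      0.0002  0.0034 -0.1487] [-0.   0.   0.1  0.  -0.1]
-2 [-0.0005  0.0002  0.0036 -0.1411] [-0.  0.  0. -0. -0.]
0 [-0.0009  0.0002  0.0039 -0.134 ] [ 0. -0. -0. -0.  0.]
2 [-0.0012  0.0002  0.0043 -0.1264] [ 0.  -0.  -0.1 -0.   0.1]
4 [-0.0015  0.0002  0.0047 -0.1196] [ 0.  -0.  -0.1  0.   0.1]
```

```bash
cat >> h.py <<'E'
OFF=np.array([-.0009,.0002,.0039])
def lidpose(p,yaw):
    o=tool(yaw,0,1);R=Ro.from_euler("xyz",o,degrees=True).as_matrix()
    return p-R@OFF,o
E
python3 - <<'E'
from h import *
from bench import *
M=np.array([.5044,.1135,.1015])
servo_line(*lidpose(np.array([.505,.28,.225]),5),vel=.15)
servo_line(*lidpose(M+[0,0,.09],30),vel=.15)
servo_line(*lidpose(M+[0,0,.05],30),vel=.08); hold(.2)
s0=get_state()["contact_force"];print(get_state()["clock"],s0)
for z in np.arange(.048,.0289,-.002):
    servo_line(*lidpose(M+[0,0,z],30),vel=.03)
    s=get_state();F=s["contact_force"]-s0
    print(round(z,3),F.round(1),(s["eef_pos"]-lidpose(M+[0,0,z],30)[0]).round(4),s["ft_torque"].round(2))
    if abs(F[2])>(8 if z>.033 else 5) or np.hypot(*F[:2])>6: break
print(get_state()["clock"]);f=grab_frame("top");cv2.imwrite("pics/ins.png",cv2.resize(f["img"][165:315,340:490],(600,600)))
E
```

```text
11.525 [-0.18479454  0.74731467 -1.71445543]
0.048 [ 0.8 -1.4  0. ] [-0.0001 -0.     -0.    ] [-0.   -0.01  0.11]
0.046 [-0.5 -0.5  0. ] [-0.0001 -0.     -0.0002] [-0.05  0.03 -0.05]
0.044 [-1.2 -0.5  0.1] [-0.0001  0.     -0.0002] [-0.05 -0.    0.02]
0.042 [-0.5  0.3  0.1] [-0.0001  0.     -0.0002] [-0.01  0.03  0.01]
0.04 [-0.4 -0.9  0.8] [-0.0001 -0.     -0.0001] [ 0.04 -0.03  0.07]
0.038 [ 0.9 -0.8  0.6] [-0.0001 -0.     -0.0001] [0.04 0.01 0.01]
0.036 [ 0.6 -0.7 -0.6] [-0.0001  0.     -0.0002] [-0.08 -0.01  0.02]
0.034 [-0.  -0.4  0.8] [-0.0001 -0.     -0.0002] [ 0.   -0.04 -0.01]
0.032 [ 0.8 -1.3 -0.2] [-0.0001 -0.     -0.0001] [-0.02 -0.01  0.08]
0.03 [ 0.8 -0.7 -0. ] [-0.0001  0.     -0.0002] [-0.04 -0.03 -0.01]
14.025
```

View pics/ins.png

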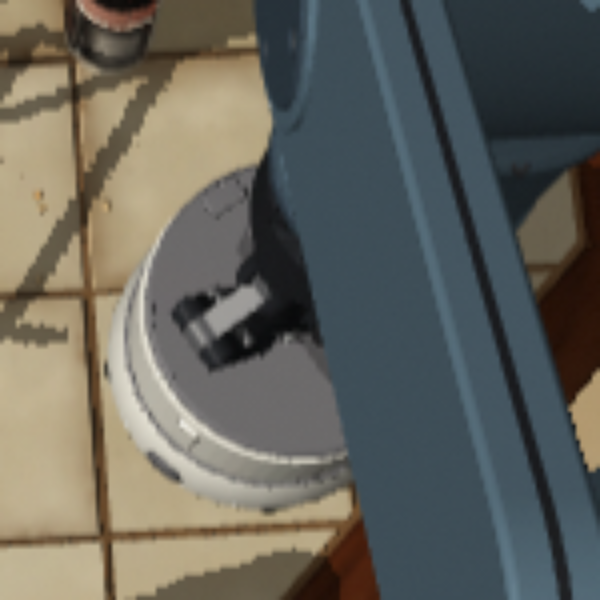

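The lid is over the mouth, with no rim contact yet. I'll keep lowering until it meets the spring.

```bash
python3 - <<'E'
from h import *
from bench import *
M=np.array([.5044,.1135,.1015]);s0=np.array([-.18,.1,-1.7])
for z in np.arange(.029,.0175,-.001):
    servo_line(*lidpose(M+[0,0,z],30),vel=.02); hold(.05)
    s=get_state();F=s["contact_force"]-s0
    print(round(z,3),F.round(1),round(s["eef_pos"][2],4),s["ft_torque"].round(2))
    if F[2]>8 or np.hypot(*F[:2])>8: break
print(get_state()["clock"])
E
```

```text
0.029 [-0.6 -0.  -0.4] 0.1344 [ 0.04 -0.    0.  ]
0.028 [-0.6  0.3 -0.5] 0.1334 [-0.    0.03  0.03]
0.027 [ 0.3 -0.9 -0.4] 0.1323 [ 0.01 -0.02 -0.  ]
0.026 [ 0.1 -0.1  2.4] 0.1317 [0.02 0.01 0.  ]
0.025 [-0.7  0.5  3.5] 0.1306 [0.02 0.02 0.01]
0.024 [-0.3 -0.4  4.4] 0.1295 [-0.01  0.03 -0.02]
0.023 [ 0.6 -0.6  5. ] 0.1285 [-0.01  0.04 -0.02]
0.022 [0.9 0.1 5. ] 0.1275 [ 0.02 -0.01  0.03]
0.021 [0.5 0.1 6.2] 0.1265 [ 0.05 -0.02  0.04]
0.02 [0.3 0.5 7. ] 0.1256 [ 0.05  0.01 -0.02]
0.019 [-0.3  0.   9.3] 0.1246 [0.07 0.   0.04]
17.375
```

The spring met the lid at the expected force, rising at 0.75 N/mm, so the lugs are in the slots. I'll ease back to about 6 mm of press and turn it clockwise.

```bash
python3 - <<'E'
from h import *
from bench import *
M=np.array([.5044,.1135,.1015]);s0=np.array([-.18,.1,-1.7]);z=.0202
servo_line(*lidpose(M+[0,0,z],30),vel=.02)
for y in list(range(25,-36,-5))+list(range(-37,-56,-2)):
    move_to(*lidpose(M+[0,0,z],y))
    s=get_state();F=s["contact_force"]-s0;tz=s["ft_torque"][2]
    print(y,round(s["clock"],2),F.round(1),s["ft_torque"].round(2),round(s["eef_rot"][2],1),round(s["joints"][5],1))
    if abs(tz)>.7 or np.hypot(*F[:2])>15 or s["clock"]>36: break
E
```

```text
25 17.88 [-0.9 -0.4  7.2] [-0.03  0.03 -0.13] -155.0 -114.7
20 18.12 [-0.6  0.3  7.3] [ 0.02  0.02 -0.17] -160.0 -109.7
15 18.38 [-0.1 -0.1  7. ] [-0.    0.04 -0.12] -165.0 -104.7
10 18.62 [ 0.5 -0.6  7.1] [ 0.03  0.08 -0.1 ] -170.0 -99.7
5 18.88 [ 0.2 -0.3  8.3] [ 0.06  0.03 -0.1 ] -175.0 -94.7
0 19.12 [-0.1  0.6  7.2] [ 0.05  0.06 -0.15] 180.0 -89.7
-5 19.38 [0.  0.4 6.6] [ 0.09  0.12 -0.11] 175.0 -84.7
-10 19.62 [-0.4 -0.2  6.8] [ 0.06 -0.02 -0.09] 170.0 -79.7
-15 19.88 [-0.4 -0.3  6.8] [ 0.03  0.04 -0.12] 165.0 -74.6
-20 20.12 [0.4 0.5 6.3] [ 0.07  0.04 -0.15] 160.0 -69.6
-25 20.38 [-0.1  0.2  6.9] [ 0.04 -0.02 -0.16] 155.0 -64.6
-30 20.62 [-0.6 -0.7  6.4] [ 0.02  0.05 -0.15] 150.0 -59.6
-35 20.88 [-0.8 -0.2  6.4] [ 0.02 -0.02 -0.07] 145.0 -54.6
-37 21.12 [0.6 0.3 8.1] [ 0.05 -0.   -0.09] 143.0 -52.6
-39 21.38 [-0.3 -0.7  6.2] [ 0.03  0.03 -0.15] 141.0 -50.6
-41 21.62 [-0.  -0.9  6.5] [ 0.07  0.05 -0.12] 139.0 -48.6
-43 21.88 [-0.4 -0.7  7.3] [ 0.1   0.05 -0.09] 137.0 -46.6
-45 22.12 [-0.4  0.8  7.6] [ 0.1   0.02 -0.14] 135.0 -44.6
-47 22.38 [0.5 0.7 7. ] [ 0.2  -0.12  1.32] 133.2 -42.8
```

The hard stop was met at about -46°, with moment rising to 1.3 N·m. I'll relax the press, release and retreat.

```bash
python3 - <<'E'
from h import *
from bench import *
M=np.array([.5044,.1135,.1015]);s0=np.array([-.18,.1,-1.7])
move_to(*lidpose(M+[0,0,.0202],-46)); s=get_state();print(s["ft_torque"].round(2))
for z in(.0215,.0225,.0235):
    servo_line(*lidpose(M+[0,0,z],-46),vel=.02);hold(.1);s=get_state();print(z,(s["contact_force"]-s0).round(1),s["ft_torque"].round(2))
    if (s["contact_force"]-s0)[2]<1: break
gripper_to(.05);hold(.2)
p=s["eef_pos"];servo_line(p+[0,0,.09],vel=.1);print(get_state()["contact_force"],get_state()["clock"])
move_to(CH+[-.03,0,.2],tool(0,0,1));hold(.2);f=wrist("wend")
cv2.imwrite("pics/end.png",cv2.resize(f["img"][150:330,220:410],None,fx=3,fy=3,interpolation=cv2.INTER_CUBIC))
print(get_state()["clock"])
E
```

```text
[ 0.13 -0.09  0.6 ]
0.0215 [2.6 1.  1.4] [ 0.37 -0.44  0.63]
0.0225 [ 4.8  2.5 -1.9] [ 0.47 -0.72  0.66]
[0.26844524 0.18635472 0.03046713] 24.9917
26.0333
```

View pics/end.png

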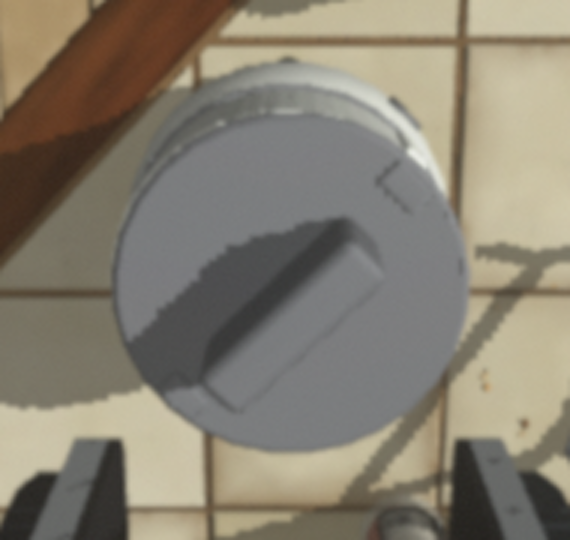

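The lid is centred on the chopper, at about (291,281) in the crop against (289,284) predicted. Its bar lies along -46°, in line with the rib, and the arm is clear.

```bash
python3 -c "
from bench import *
print(hand_in())"
```

```text
the job is handed in; nothing more can be done
None
```

The lid is on the chopper, pressed down and turned clockwise to its stop, and it stayed locked when I let go. I handed the job in at about 26 s, with the arm clear and no contact with the jars or bowl noticed; no verdict came back.

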